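# Clear a rack shaker's hold-down and hold it open

### The arm

A 6-joint arm with a two-finger parallel gripper is mounted at the origin on the work surface. World frame = base frame: x ahead of the robot, y to its left, z up, the work surface at z = 0. Lengths are in mm, angles in rad, forces in N, time in s.
With the tool pointing down it reaches from about 350 to 775 mm from the base axis. Payload 7.3 kg.
Tool frame: the origin (TCP) lies between the finger pads; the fingertips stand 17 mm ahead of it and the grasp point (between the pads) lies 2 mm behind it; z points along the fingers, y is the direction in which the jaws open and shut (so a half turn about z gives the same grasp; the last joint's range is limited). The gripper opens to 92 mm and grips with 3 to 60 N. Pads are 19 mm wide; open, the fingers measure 130 mm over their backs; the gripper's body (75 mm by 190 mm) begins 47 mm behind the grasp point.
Start: joints at [1.202, 0.342, 1.524, -0, 1.275, -0.146], TCP at [115.987, 512.045, 243.741] pointing down, gripper open.
Joint ranges: [-2.53, 2.53], [-0.77, 2.02], [0.04, 2.7], [-1, 4.14], [0.28, 2.66], [-3.11, 3.11]. Speed limits (rad/s): [2.57, 2.57, 3.14, 3.14, 3.14, 3.14].

### API

Orientations are given as [roll, pitch, yaw] about the fixed x, y, z axes, in that order (R = Rz(yaw) Ry(pitch) Rx(roll)).
In Python, from plant import get_obs, capture, get_calibration, close_job gives the robot as it stands.
- The arm moves only by the tool carry_out, never from a script. Its argument "moves" is one flat list of numbers, 7 for each row, row after row: the shift along the tool's x, y, z normalised to -1 to 1, where 1 is 40 cm, then the turn, a rotation vector about the tool's x, y, z normalised to -1 to 1, where 1 is 30 degrees, then the opening, from 0 (shut) to 1 (fully open). A call has exactly 8 rows; each row is the pose to reach, as a shift and turn from the pose measured when the call began, along the tool's axes at that moment; what a row does not reach only later rows make up. A row lasts 1/10 s, in which the tool goes at most 50 mm and 8.59 degrees, less where a joint would pass 70% of its speed; a pose out of reach is approached as far as the arm can. A call with a number of a shift or a turn outside -1 to 1 is refused whole. A call with a gripper value outside its range is refused whole. The fingers move at their own pace and stop on an object; the grip force is fixed at half the most. Time passes only in rows, so rows that repeat a pose let the fingers close, or fill a call up. It gives the time, the measured TCP pose, the force and the opening at its end, in the units of the state.
- get_obs(): the state, without advancing time (a new reading comes with each control period).
- capture(name): name is "scene" or "side" or "wrist"; returns the picture (480x640x3 uint8, red, green, blue); there is no depth.
- get_calibration(name): a dict with "vfov" (degrees; the focal length in pixels is half the picture's height over the tangent of half this angle, whatever the lens; pixels are square), "cx", "cy" (the principal point, pixels), "dist" ([k1, k2, p1, p2, k3] as OpenCV has them; the pictures are not rectified), "cam_to_world" (4x4, takes a point from camera to world coordinates). Camera axes: x right, y up, looking along -z (the intrinsics and any distortion apply to the point x, -y, -z); pixel columns grow to the right and rows downward; lengths in mm; the calibration is good to about 2 mm. A picture is of the moment at which its call begins: read the wrist's pose just before it. get_calibration takes no time and is no camera call; for the wrist camera it gives the pose at the moment of the call.
- close_job(): hands the job in, once; it reports no verdict.
The state is a dict: "time": time; "joint_positions": joint angles; "dq": joint speeds; "tau": joint torques, N m; "tool_pos": TCP position; "tcp_rot": TCP orientation; "contact_force": force on the tool from outside, world axes, zero at the start; "moment": the same for the moment, N m; "grip_width": finger opening in mm.
Only numpy, scipy, OpenCV 4.12 (cv2) and the standard library are available. Lean on these libraries where they do the work, as an engineer would, in place of code of your own. Each camera call takes 0.05 s, during which the arm holds its last target.

### The job

Someone has left a slim vial and a squat jar standing on the plate of the rack shaker's latched hold-down arm: stand each of them upright in the tray that already holds its own kind and let go of it. Then take the upright finger tab at the nose of the arm, pull the spring latch sideways all the way, lift the nose off its ball stud while the latch is drawn, and finish still holding the arm up, nose about 75 mm above the ball, so that a colleague can take the rack out. Tip nothing over on the way and leave the other things where they are.

Things in the scene. Friction and masses are not known exactly. Their poses are not given: they have to be found in the camera images.
- shaker: White bench-top rack shaker, fixed: 215 x 180 mm housing, aluminium platform (top 74 mm above the bench). Origin: bench level under the middle of its rack. x runs from its sloping control panel (front, x = -130 mm, facing the robot) to the hinge of the hold-down arm at the rear (posts reach z = 123 mm); +y is the side to which the latch is pulled; z up.
- plate_top (a point): Middle of the top face of the hold-down arm's level aluminium plate, 92 mm (shaker's x) by 140 mm (y), 126.5 mm above the bench when latched. From it a 36 mm wide tongue runs forward, towards the control panel, to the coupler head (34 x 44 mm, top 136 mm above the bench) that sits over the ball 95 mm in front of this point.
- hinge_pin (a point): Middle of the hinge pin of the hold-down arm, at x = 65, y = 0, z = 114 mm in the shaker's frame; the hinge axis is the shaker's y axis.
- hold_down (a joint): Angle of the hold-down arm, rad: 0 = down and level, positive = nose raised, stop at 0.8. The arm weighs about 0.3 to 0.6 kg, has no spring or balance, and falls back when let go. Nose (ball socket) 160 mm from the hinge pin: 75 mm of lift is 0.49 rad.
- ball (a point): Centre of the 16 mm steel ball stud (fixed on the platform, 114 mm above the bench) that the coupler head of the arm sits on.
- socket (a point): Centre of the ball socket in the arm's coupler head; coincides with the ball when the arm is down, and moves up with the arm.
- latch (a joint): Travel of the spring latch, m: 0 = locked (its keyhole plate grips under the ball, the arm can rise less than 2 mm), 0.016 = drawn to its stop. It frees the ball from about 0.0105 on. It moves along the shaker's +y and springs back by itself: about 4 N at 0, rising to 10 N at the stop.
- latch_tab (a point): Grip point of the black finger tab standing on the coupler head: 10 mm thick along the shaker's y (ribbed faces to +y and -y), 26 mm wide along x, from 134 to 172 mm above the bench. The point is in its middle, 13 mm below its top. Nothing within 40 mm of the ribbed faces above 136 mm. Pulling the tab draws the latch, lifting it lifts the arm; it may pivot between the fingers.
- vial_mid (a point): Centre (half-way up) of the slim amber glass vial with white cap, 24 mm diameter, 62 mm tall (cap 21 mm diameter, top 12 mm), about 35 g, that stands on the hold-down plate, beside the jar.
- vial: The same slim vial: origin at the centre of its underside, z up its axis.
- jar_mid (a point): Centre (half-way up) of the squat amber glass jar with white cap, 38 mm diameter, 48 mm tall (cap 36 mm diameter, top 12 mm), about 70 g, that stands on the hold-down plate, beside the vial; 65 mm or more between their axes along the shaker's y.
- jar: The same squat jar: origin at the centre of its underside, z up its axis.
- vial_tray: Pale grey open tray, 180 (x) x 110 (y) x 22 mm tall, 3 mm walls and floor, fixed on the bench, on one side of the shaker (left or right). Two slim vials stand in its far (+x) half; the other half is free. Origin: centre of its underside.
- vial_tray_free (a point): Middle of the free space in the vial tray, on its floor: 35 mm from the tray's centre towards its -x end.
- jar_tray: A tray just like it on the other side of the shaker, with two squat jars standing in its far (+x) half. Origin: centre of its underside.
- jar_tray_free (a point): Middle of the free space in the jar tray, on its floor: 35 mm from the tray's centre towards its -x end.
- stock_vial1_mid (a point): Bystander: centre of a slim vial already in the vial tray, about x = 52, y = 26 mm in the tray's frame.
- stock_vial2_mid (a point): Bystander: centre of the second slim vial in the vial tray, about x = 56, y = -26 mm in the tray's frame.
- stock_jar1_mid (a point): Bystander: centre of a squat jar already in the jar tray, about x = 52, y = 26 mm in the tray's frame.
- stock_jar2_mid (a point): Bystander: centre of the second squat jar in the jar tray, about x = 56, y = -26 mm in the tray's frame.
- rack: Bystander: deep-well rack, clear with a green top, 127 x 85 x 44 mm, standing on the shaker's platform under the hold-down plate. Origin: centre of its underside.
- forceps: Bystander: steel forceps, 120 mm long, 6 mm high, lying on the bench behind the right tray, beside the shaker. Origin: middle, at bench level.
- beaker: Bystander: glass beaker, 74 mm wide, 95 mm tall, behind the left tray. Origin: centre of its underside.
- marker: Bystander: grey marker pen with black cap, 137 mm long, 16 mm thick, lying behind the right tray. Origin: middle, at bench level.
Not all that is in view belongs to the job. Leave any green or yellow look-alike of the vial alone.

How it is judged:
By the outcome, as a careful person would: the job done as asked, in the order asked, and still so for the second after the job is handed in, while the arm keeps its last pose, push and grip.
It also fails if it takes over 69 s, if anything falls off the work surface, if the arm or the gripper's body presses on something with over 40 N, if the wrist force passes 120 N, or if a joint passes its speed limit or range.

## Working session

There is one attempt and no reset: what is moved stays moved. The work goes in short steps, Python scripts to look and compute and a tool call to move; the robot and the scene stay as the last step left them, time stands still between calls to the robot, and variables do not carry over. Pictures are saved under pics/ and viewed, and the job is handed in when it is done.

Besides the shell and the picture viewer there is one more tool, called as name(argument=value, ...) on one line, values as JSON. carry_out: Moves the arm, as the interface text tells. Scaled input: -1 to 1 covers 40 cm each way for a shift and 30 degrees each way for a turn. Its arguments: {"type":"object","properties":{"moves":{"type":"array","items":{"type":"number"}}},"required":["moves"]}

```bash
mkdir -p pics; ls
python3 - <<'E'
from plant import *
import cv2
o=get_obs();print(o)
for n in("scene","side","wrist"):
    c=get_calibration(n);print(n,c)
    cv2.imwrite(f"pics/{n}0.png",capture(n)[...,::-1])
E
```

```text
pics
{'time': 0.0, 'joint_positions': array([ 1.20197033e+00,  3.42741455e-01,  1.52502663e+00, -1.63171075e-05,
        1.27540819e+00, -1.46012982e-01]), 'dq': array([-2.37279968e-04,  1.49251832e-03, -6.63731648e-05,  7.94711505e-04,
       -1.70989017e-04,  1.24997503e-03]), 'tau': array([ 3.39172648e-04, -4.31236589e+01, -2.44215542e+01,  7.18376739e-02,
        5.61086484e-02, -1.53141068e-04]), 'tool_pos': array([115.85913239, 511.65740488, 243.0318733 ]), 'tcp_rot': array([-3.14002361e+00, -2.14972127e-04,  2.91878423e+00]), 'contact_force': array([-0.67175993, -0.70780318,  0.46021095]), 'moment': array([-0.01506817,  0.01652757,  0.00224506]), 'grip_width': 92.03459386718217}
scene {'vfov': 57.164905064883726, 'cx': 325.5185267230193, 'cy': 237.4810349193588, 'dist': array([-0.04290979,  0.        ,  0.        ,  0.        ,  0.        ]), 'cam_to_world': array([[ 1.73415565e-01, -7.10134785e-01,  6.82374992e-01,
         1.19461970e+03],
       [ 9.84833074e-01,  1.28949085e-01, -1.16085956e-01,
        -1.17580103e+02],
       [-5.55495515e-03,  6.92156573e-01,  7.2172600
[... 492 characters left out ...]
1e-03,  8.26238316e-01,  5.63302723e-01,
         6.07279050e+02],
       [ 0.00000000e+00,  0.00000000e+00,  0.00000000e+00,
         1.00000000e+00]])}
wrist {'vfov': 67.0486832542224, 'cx': 320.63926229006466, 'cy': 237.64686055272014, 'dist': array([7.44931736e-05, 0.00000000e+00, 0.00000000e+00, 0.00000000e+00,
       0.00000000e+00]), 'cam_to_world': array([[ 2.21309290e-01, -9.44125797e-01, -2.44230786e-01,
         5.01530389e+01],
       [ 9.75203145e-01,  2.13996658e-01,  5.64292090e-02,
         5.27467577e+02],
       [-1.01169979e-03, -2.50662939e-01,  9.68073896e-01,
         3.84862669e+02],
       [ 0.00000000e+00,  0.00000000e+00,  0.00000000e+00,
         1.00000000e+00]])}
```

View pics/scene0.png

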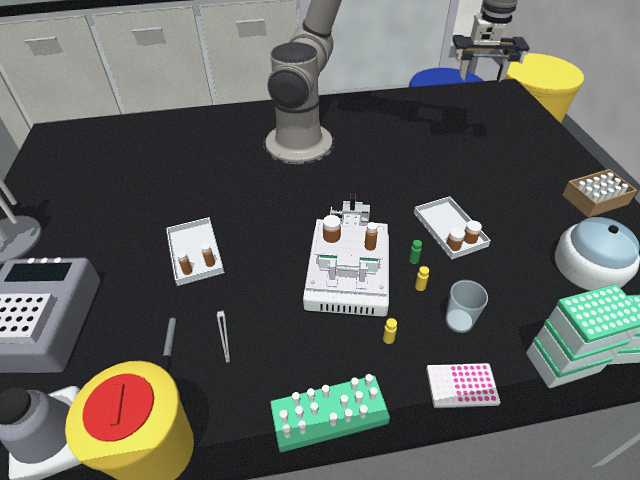

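View pics/side0.png

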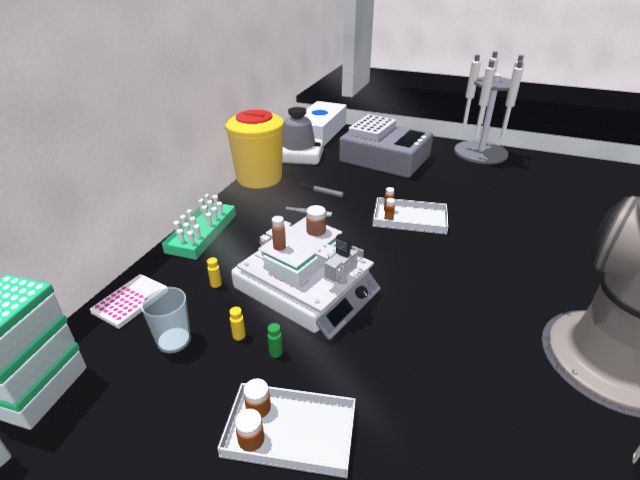

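View pics/wrist0.png

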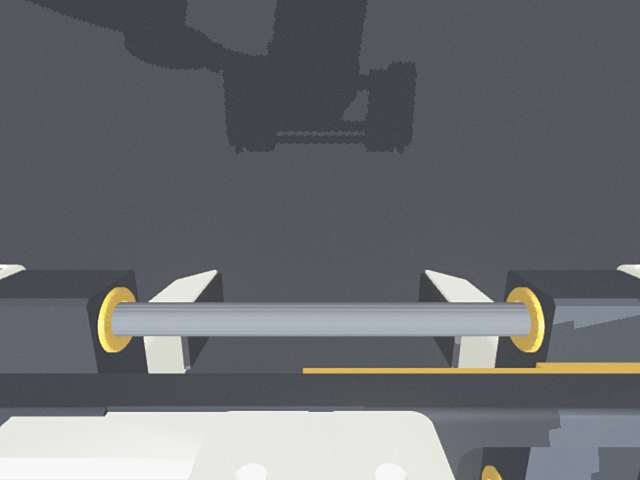

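Run:
```python
import cv2
s=cv2.imread("pics/scene0.png");d=cv2.imread("pics/side0.png")
cv2.imwrite("pics/c1.png",cv2.resize(s[180:330,295:405],None,fx=5,fy=4,interpolation=2)[:, :] if 0 else cv2.resize(s[185:325,295:405],None,fx=4.2,fy=4.2,interpolation=2))
cv2.imwrite("pics/c2.png",cv2.resize(d[195:345,225:385],None,fx=4,fy=4,interpolation=2))
a=cv2.resize(s[190:290,155:245],None,fx=4,fy=4,interpolation=2);b=cv2.resize(s[190:290,405:495],None,fx=4,fy=4,interpolation=2)
cv2.imwrite("pics/c3.png",cv2.hconcat([a,b]))
cv2.imwrite("pics/c4.png",cv2.resize(d[365:480,210:370],None,fx=4,fy=4,interpolation=2))
cv2.imwrite("pics/c5.png",cv2.resize(d[170:245,360:460],None,fx=6,fy=6,interpolation=2))
```

```text
(no output)
```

View pics/c1.png

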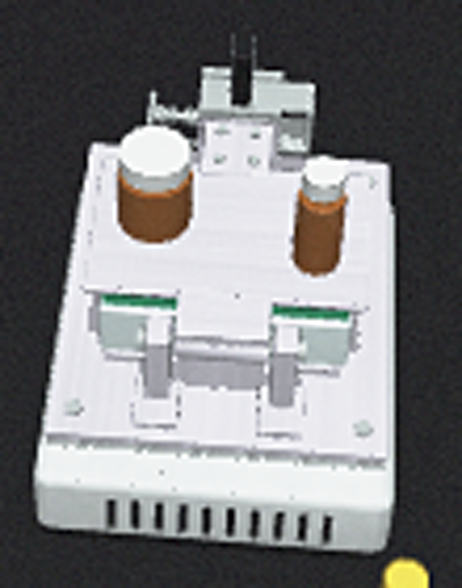

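View pics/c2.png

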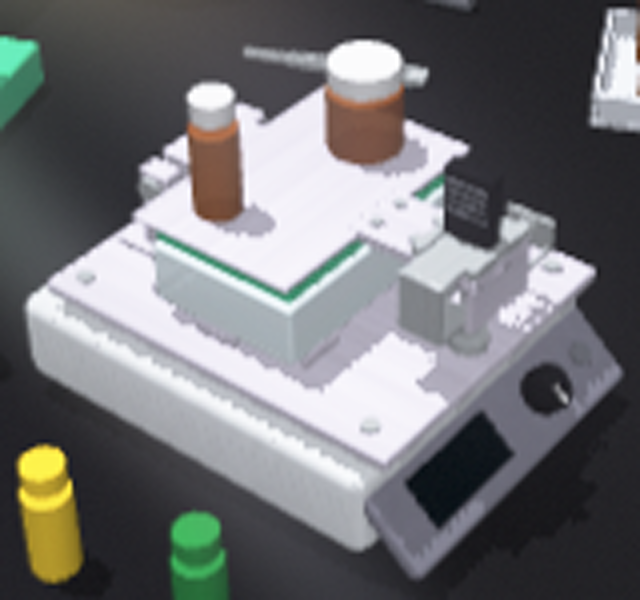

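View pics/c3.png

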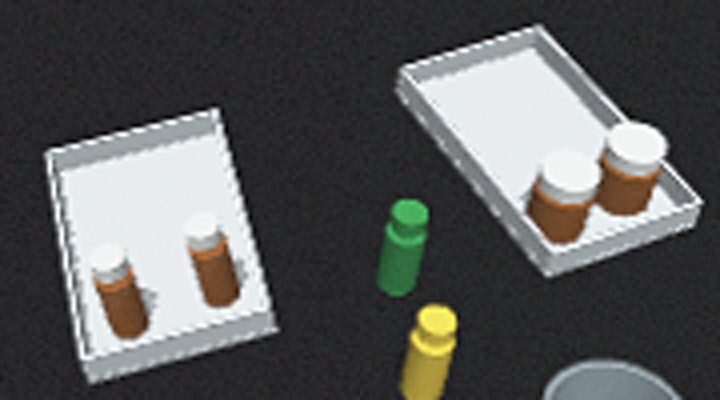

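View pics/c4.png

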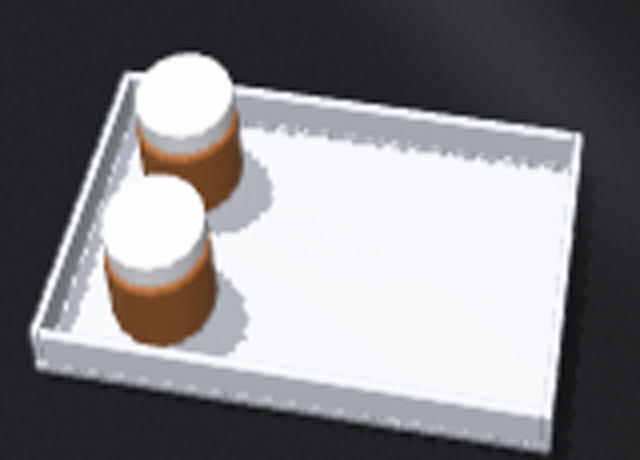

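View pics/c5.png

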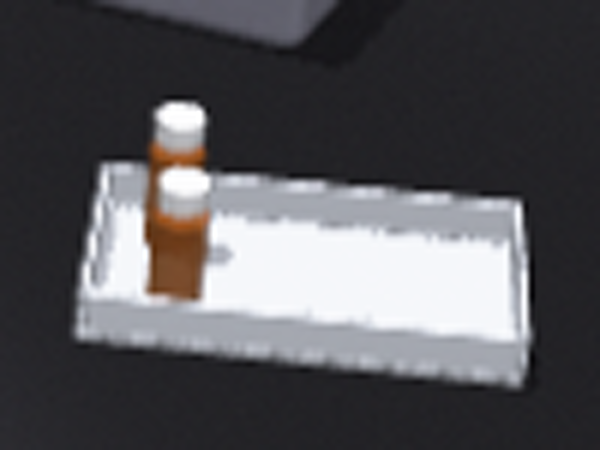

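```bash
cat > h.py <<'E'
import numpy as np,cv2
from plant import *
def cal(n):
    c=get_calibration(n);f=240/np.tan(np.radians(c["vfov"])/2)
    return np.array([[f,0,c["cx"]],[0,f,c["cy"]],[0,0,1]]),np.array(c["dist"]),np.array(c["cam_to_world"])
def ray(n,u,v,C=None):
    K,D,T=C or cal(n)
    p=cv2.undistortPoints(np.array([[[u,v]]],float),K,D)[0,0]
    d=T[:3,:3]@np.array([p[0],-p[1],-1]);return T[:3,3],d
def onz(n,u,v,z,C=None):
    o,d=ray(n,u,v,C);return o+d*(z-o[2])/d[2]
def proj(n,P,C=None):
    K,D,T=C or cal(n)
    P=np.atleast_2d(P);q=(P-T[:3,3])@T[:3,:3];q=q*[1,-1,-1]
    return cv2.projectPoints(q,np.zeros(3),np.zeros(3),K,D)[0][:,0]
def tri(*rs):
    A=np.zeros((3,3));b=np.zeros(3)
    for o,d in rs:
        d=d/np.linalg.norm(d);M=np.eye(3)-np.outer(d,d);A+=M;b+=M@o
    p=np.linalg.solve(A,b);return p
E
python3 - <<'E'
from h import *
np.set_printoptions(precision=1,suppress=True)
c1=lambda x,y:("scene",295+x/4.2,185+y/4.2)
c2=lambda x,y:("side",225+x/4,195+y/4)
c3=lambda x,y:("scene",155+x/4,190+y/4)
c3b=lambda x,y:("scene",405+(x-360)/4,190+y/4)
c4=lambda x,y:("side",210+x/4,365+y/4)
c5=lambda x,y:("side",360+x/6,170+y/6)
def both(l,a,b,z):print(l,"tri",tri(ray(*a),ray(*b)),"sc",onz(*a,z)[:2],"sd",onz(*b,z)[:2])
both("vialtop",c1(323,173),c2(211,101),188.5)
both("jartop",c1(153,149),c2(366,62),174.5)
both("tabtop",c1(243,38),c2(475,172),172)
for p in[(135,215),(290,287),(468,150),(325,88)]:print("plate",onz(*c2(*p),126.5)[:2])
for p in[(85,290),(365,308)]:print("plate sc",onz(*c1(*p),126.5)[:2])
for p in[(47,150),(217,110),(275,325),(87,362)]:print("vtray",onz(*c3(*p),22)[:2])
for p in[(103,165),(522,203),(522,345),(80,305)]:print("vtray sd",onz(*c5(*p),22)[:2])
for p in[(400,68),(540,27),(700,203),(548,272)]:print("jtray",onz(*c3b(*p),22)[:2])
for p in[(128,73),(580,133),(550,418),(35,335)]:print("jtray sd",onz(*c4(*p),22)[:2])
E
```

```text
vialtop tri [594.6  78.6 185.1] sc [597.9  77.6] sd [592.   83.3]
jartop tri [551.5   4.3 173.2] sc [553.2   4.2] sd [550.5   5.9]
tabtop tri [474.8  66.7 170.2] sc [476.9  66.3] sd [474.   69.1]
plate [627.7  97.1]
plate [539.9 119. ]
plate [504.2 -10.1]
plate [590.7 -36.4]
plate sc [596.2 -37.5]
plate sc [632.   94.5]
vtray [ 348.  -382.1]
vtray [ 330.3 -275.3]
vtray [ 518.8 -240.9]
vtray [ 527.4 -347. ]
vtray sd [ 523.8 -349.9]
vtray sd [ 346.9 -384.8]
vtray sd [ 329.4 -271.4]
vtray sd [ 500.5 -234.7]
jtray [387.1 259.9]
jtray [364.4 366.3]
jtray [537.6 403.2]
jtray [574.  290.4]
jtray sd [556.7 300.2]
jtray sd [384.  259.5]
jtray sd [359.  366.6]
jtray sd [531.6 406. ]
```

```bash
cat >> h.py <<'E'
from scipy.spatial.transform import Rotation as Ro
def plan(wps):
    """wps: list of (x,y,z,yaw,open) -> rows; relative to present pose"""
    o=get_obs();R0=Ro.from_euler("xyz",o["tcp_rot"]);p0=np.array(o["tool_pos"])
    for w in wps:
        s=R0.inv().apply(np.array(w[:3])-p0)/400
        rv=(R0.inv()*Ro.from_euler("xyz",[np.pi,0,w[3]])).as_rotvec()/np.radians(30)
        print([round(float(v),3) for v in np.r_[s,rv,w[4]]], "step mm",round(float(np.linalg.norm(s)*400)))
    print("t",o["time"],p0.round(1),np.round(o["tcp_rot"],3),"g",round(o["grip_width"],1),"F",np.round(o["contact_force"],1))
E
python3 - <<'E'
from h import *
plan([(360,290,270,2.871,0.65)])
E
```

```text
[-0.718, -0.406, -0.067, -0.002, -0.0, 0.091, 0.65] step mm 331
t 0.15 [115.9 511.8 243.2] [-3.14  -0.     2.919] g 91.7 F [-0.2  0.6  0.2]
```

carry_out(moves=[-0.718,-0.406,-0.067,0,0,0.091,0.65,-0.718,-0.406,-0.067,0,0,0.091,0.65,-0.718,-0.406,-0.067,0,0,0.091,0.65,-0.718,-0.406,-0.067,0,0,0.091,0.65,-0.718,-0.406,-0.067,0,0,0.091,0.65,-0.718,-0.406,-0.067,0,0,0.091,0.65,-0.718,-0.406,-0.067,0,0,0.091,0.65,-0.718,-0.406,-0.067,0,0,0.091,0.65])

```text
time: 0.95
tool_pos: [362.7, 287.6, 270.2]
tcp_rot: [-3.14, 0.001, 2.866]
contact_force: [-1.0, -0.7, -1.0]
grip_width: 60.1
```

Run:
```python
from h import *
plan([(560,65,300,2.871,0.65)])
```

```text
[-0.626, -0.402, -0.073, -0.003, 0.002, -0.009, 0.65] step mm 299
t 0.95 [362.7 287.6 270.2] [-3.140e+00  1.000e-03  2.866e+00] g 60.1 F [-1.  -0.7 -1. ]
```

carry_out(moves=[-0.626,-0.402,-0.073,0,0,-0.009,0.65,-0.626,-0.402,-0.073,0,0,-0.009,0.65,-0.626,-0.402,-0.073,0,0,-0.009,0.65,-0.626,-0.402,-0.073,0,0,-0.009,0.65,-0.626,-0.402,-0.073,0,0,-0.009,0.65,-0.626,-0.402,-0.073,0,0,-0.009,0.65,-0.626,-0.402,-0.073,0,0,-0.009,0.65,-0.626,-0.402,-0.073,0,0,-0.009,0.65])

```text
time: 1.75
tool_pos: [559.9, 64.9, 299.0]
tcp_rot: [-3.14, -0.001, 2.87]
contact_force: [-0.2, 0.4, 0.1]
grip_width: 59.7
```

Run:
```python
from h import *
import json
C=cal("wrist");np.savez("w1.npz",*C)
cv2.imwrite("pics/w1.png",capture("wrist")[...,::-1])
for n,z,p in(("vial",188.5,(594.6,79,188.5)),("jar",0,(551.5,4.5,174.5)),("tab",0,(475,67,172))):print(n,proj("wrist",p,C))
```

```text
vial [[350.82176529 279.51021581]]
jar [[240.85406789 246.4546897 ]]
tab [[290.49247757 122.55771293]]
```

View pics/w1.png

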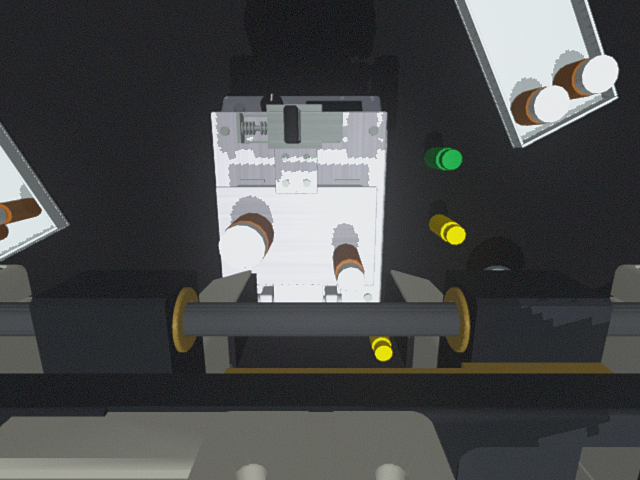

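Run:
```python
import cv2
w=cv2.imread("pics/w1.png");cv2.imwrite("pics/w1c.png",cv2.resize(w[90:305,205:395],None,fx=2.79,fy=2.79,interpolation=2))
```

```text
(no output)
```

View pics/w1c.png

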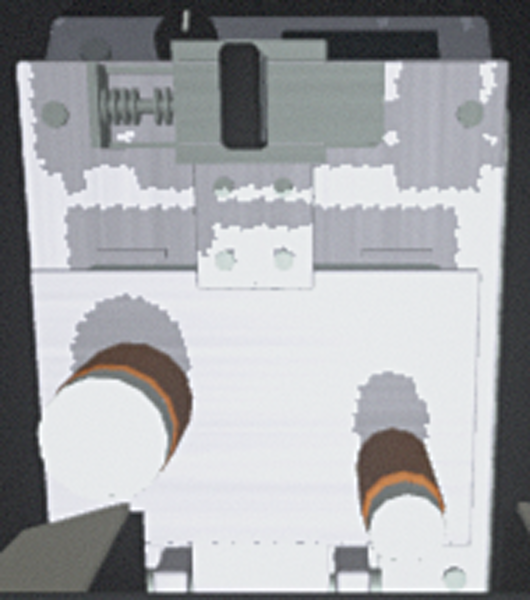

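Run:
```python
from h import *
plan([(594.6,79.3,260,2.871,0.6),(594.6,79.3,215,2.871,0.6),(594.6,79.3,162.5,2.871,0.6)])
```

```text
[-0.076, 0.056, 0.098, -0.002, -0.002, 0.0, 0.6] step mm 55
[-0.076, 0.056, 0.21, -0.002, -0.002, 0.0, 0.6] step mm 92
[-0.077, 0.057, 0.342, -0.002, -0.002, 0.0, 0.6] step mm 142
t 1.8 [559.2  65.8 299.2] [-3.140e+00 -1.000e-03  2.871e+00] g 59.5 F [-0.5  0.3 -0. ]
```

carry_out(moves=[-0.077,0.056,0.098,0,0,0,0.6,-0.077,0.056,0.098,0,0,0,0.6,-0.077,0.056,0.2,0,0,0,0.6,-0.077,0.056,0.27,0,0,0,0.6,-0.077,0.056,0.342,0,0,0,0.6,-0.077,0.056,0.342,0,0,0,0.6,-0.077,0.056,0.342,0,0,0,0.6,-0.077,0.056,0.342,0,0,0,0.5])

```text
time: 2.6
tool_pos: [595.4, 79.8, 164.7]
tcp_rot: [-3.141, 0.002, 2.872]
contact_force: [0.1, 0.8, -0.1]
grip_width: 50.8
```

Run:
```python
from h import *
cv2.imwrite("pics/s2.png",cv2.resize(capture("side")[190:345,200:400,::-1],None,fx=3.5,fy=3.5,interpolation=2))
print(get_obs()["tool_pos"])
```

```text
[595.50165142  79.53934626 164.69217267]
```

View pics/s2.png

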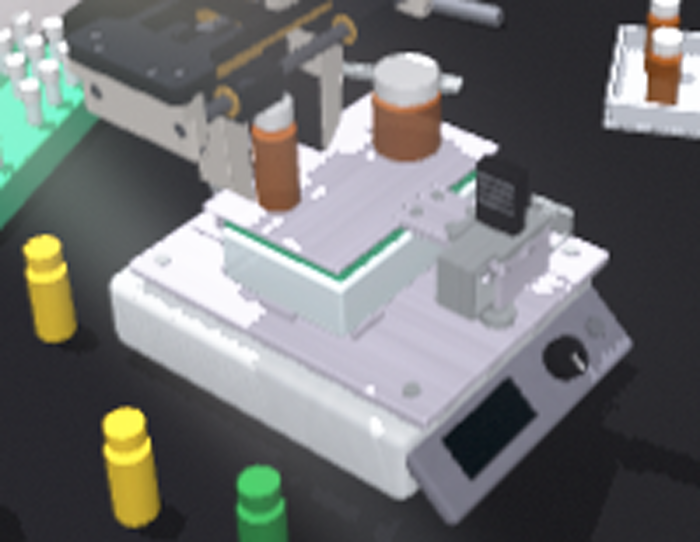

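Run:
```python
from h import *
o=get_obs()
print((proj("side",o["tool_pos"])-[200,190])*3.5)
print((proj("side",[594.6,79.3,164.7])-[200,190])*3.5)
a=capture("scene");cv2.imwrite("pics/s3.png",cv2.resize(a[185:325,295:405,::-1],None,fx=4.2,fy=4.2,interpolation=2))
print((proj("scene",o["tool_pos"])-[295,185])*4.2)
```

```text
[[271.8345148  140.27675201]]
[[273.62396901 140.38691558]]
[[322.26729966 204.08566005]]
```

View pics/s3.png

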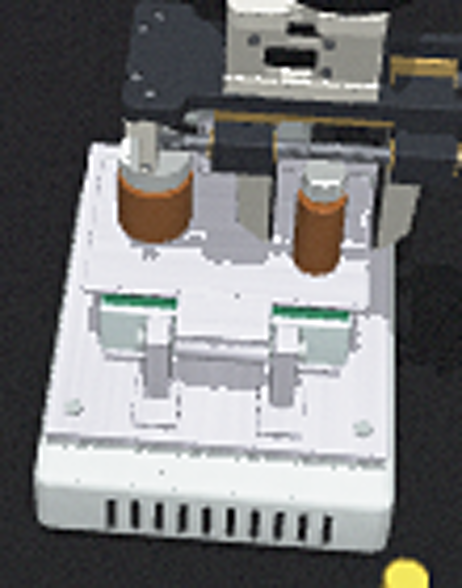

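carry_out(moves=[0,0,0,0,0,0,0.15,0,0,0,0,0,0,0.15,0,0,0,0,0,0,0.15,0,0,0,0,0,0,0.15,0,0,0,0,0,0,0,0,0,0,0,0,0,0,0,0,0,0,0,0,0,0,0,0,0,0,0,0])

```text
time: 3.5
tool_pos: [595.6, 79.3, 164.7]
tcp_rot: [-3.141, 0.003, 2.872]
contact_force: [-0.2, -0.5, 4.1]
grip_width: 23.4
```

Run:
```python
from h import *
plan([(594.6,79.3,290,2.871,0)])
```

```text
[0.001, -0.001, -0.313, -0.0, 0.005, 0.001, 0.0] step mm 125
t 3.5 [595.6  79.3 164.7] [-3.141e+00  3.000e-03  2.872e+00] g 23.4 F [-0.2 -0.5  4.1]
```

carry_out(moves=[0,0,-0.04,0,0,0,0,0,0,-0.12,0,0,0,0,0,0,-0.22,0,0,0,0,0,0,-0.313,0,0,0,0,0,0,-0.313,0,0,0,0,0,0,-0.313,0,0,0,0,0,0,-0.313,0,0,0,0,0,0,-0.313,0,0,0,0])

```text
time: 4.3
tool_pos: [594.6, 79.4, 288.0]
tcp_rot: [-3.14, -0.001, 2.871]
contact_force: [0.0, 0.4, -0.1]
grip_width: 23.0
```

Run:
```python
from h import *
a=capture("side")
cv2.imwrite("pics/s4.png",a[100:345,180:420,::-1].repeat(2,0).repeat(2,1))
plan([(500,-115,270,2.871,0)])
plan([(394,-318,200,2.871,0)])
```

```text
[0.099, -0.532, 0.046, -0.002, -0.0, 0.001, 0.0] step mm 217
t 4.35 [594.8  79.4 288.2] [-3.141 -0.     2.871] g 23.5 F [-0.5 -0.4 -0.5]
[0.219, -1.091, 0.222, -0.002, -0.0, 0.001, 0.0] step mm 454
t 4.35 [594.8  79.4 288.2] [-3.141 -0.     2.871] g 23.5 F [-0.5 -0.4 -0.5]
```

View pics/s4.png

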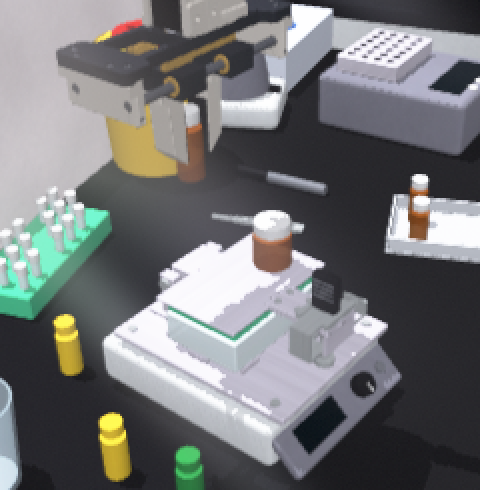

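carry_out(moves=[0.15,-0.8,0.046,0,0,0,0,0.15,-0.8,0.046,0,0,0,0,0.15,-0.8,0.046,0,0,0,0,0.15,-0.8,0.046,0,0,0,0,0.15,-0.8,0.046,0,0,0,0,0.15,-0.8,0.046,0,0,0,0,0.15,-0.8,0.046,0,0,0,0,0.15,-0.8,0.046,0,0,0,0])

```text
time: 5.15
tool_pos: [449.8, -215.7, 269.2]
tcp_rot: [-3.14, -0.002, 2.867]
contact_force: [0.5, 1.4, -1.2]
grip_width: 23.4
```

Run:
```python
from h import *
plan([(394,-318,150,2.871,0)])
```

```text
[0.064, -0.284, 0.299, -0.003, -0.004, -0.008, 0.0] step mm 167
t 5.15 [ 449.8 -215.7  269.2] [-3.140e+00 -2.000e-03  2.867e+00] g 23.4 F [ 0.5  1.4 -1.2]
```

carry_out(moves=[0.064,-0.284,0.1,0,0,-0.008,0,0.064,-0.284,0.15,0,0,-0.008,0,0.064,-0.284,0.2,0,0,-0.008,0,0.064,-0.284,0.299,0,0,-0.008,0,0.064,-0.284,0.299,0,0,-0.008,0,0.064,-0.284,0.299,0,0,-0.008,0,0.064,-0.284,0.299,0,0,-0.008,0,0.064,-0.284,0.299,0,0,-0.008,0])

```text
time: 5.95
tool_pos: [395.3, -318.3, 151.8]
tcp_rot: [-3.138, 0.001, 2.872]
contact_force: [-0.0, 0.4, -0.5]
grip_width: 23.1
```

Run:
```python
from h import *
a=capture("scene");cv2.imwrite("pics/s5.png",cv2.resize(a[130:300,120:300,::-1],None,fx=3.5,fy=3.5,interpolation=2))
print((proj("scene",[394,-318,3])-[120,130])*3.5)
plan([(394,-318,50,2.871,0),(394,-318,41.5,2.871,0)])
```

```text
[[256.81028136 393.18007771]]
[0.003, 0.001, 0.254, -0.006, 0.001, 0.002, 0.0] step mm 102
[0.003, 0.001, 0.275, -0.006, 0.001, 0.002, 0.0] step mm 110
t 6.0 [ 395.1 -318.3  151.6] [-3.139e+00  1.000e-03  2.872e+00] g 23.0 F [1.2 0.6 0.4]
```

View pics/s5.png

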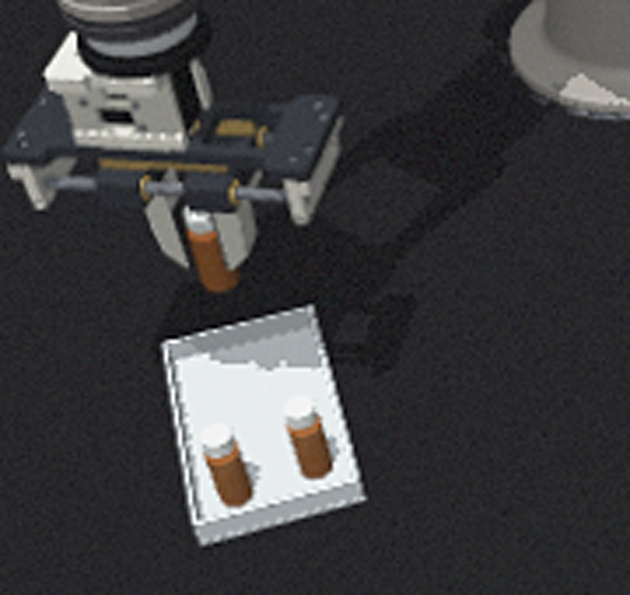

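carry_out(moves=[0,0,0.1,0,0,0,0,0,0,0.18,0,0,0,0,0,0,0.24,0,0,0,0,0,0,0.26,0,0,0,0,0,0,0.268,0,0,0,0,0,0,0.272,0,0,0,0,0,0,0.275,0,0,0,0,0,0,0.275,0,0,0,0])

```text
time: 6.8
tool_pos: [395.5, -319.1, 42.5]
tcp_rot: [-3.138, 0.002, 2.872]
contact_force: [0.6, 0.1, -1.0]
grip_width: 23.1
```

Down a bit more until contact.

carry_out(moves=[0,0,0.002,0,0,0,0,0,0,0.003,0,0,0,0,0,0,0.004,0,0,0,0,0,0,0.004,0,0,0,0,0,0,0.004,0,0,0,0,0,0,0.004,0,0,0,0,0,0,0.004,0,0,0,0,0,0,0.004,0,0,0,0])

```text
time: 7.6
tool_pos: [395.7, -319.2, 41.2]
tcp_rot: [-3.137, 0.003, 2.872]
contact_force: [-0.5, 0.4, 5.1]
grip_width: 23.1
```

Contact (5 N up). Open and retreat.

carry_out(moves=[0,0,0,0,0,0,0.3,0,0,0,0,0,0,0.45,0,0,0,0,0,0,0.5,0,0,0,0,0,0,0.5,0,0,0,0,0,0,0.5,0,0,-0.05,0,0,0,0.5,0,0,-0.15,0,0,0,0.5,0,0,-0.27,0,0,0,0.5])

```text
time: 8.4
tool_pos: [394.6, -317.8, 149.0]
tcp_rot: [-3.139, -0.001, 2.872]
contact_force: [0.4, -2.0, -0.0]
grip_width: 45.8
```

Run:
```python
from h import *
a=capture("scene");cv2.imwrite("pics/s6.png",cv2.resize(a[130:300,120:300,::-1],None,fx=3.5,fy=3.5,interpolation=2))
plan([(450,-190,270,2.871,0.65)])
```

```text
[-0.042, 0.348, -0.284, -0.019, 0.022, 0.003, 0.65] step mm 180
t 8.45 [ 397.7 -321.   157.6] [-3.132  0.012  2.873] g 46.1 F [ 2.4 -2.1  6.8]
```

View pics/s6.png

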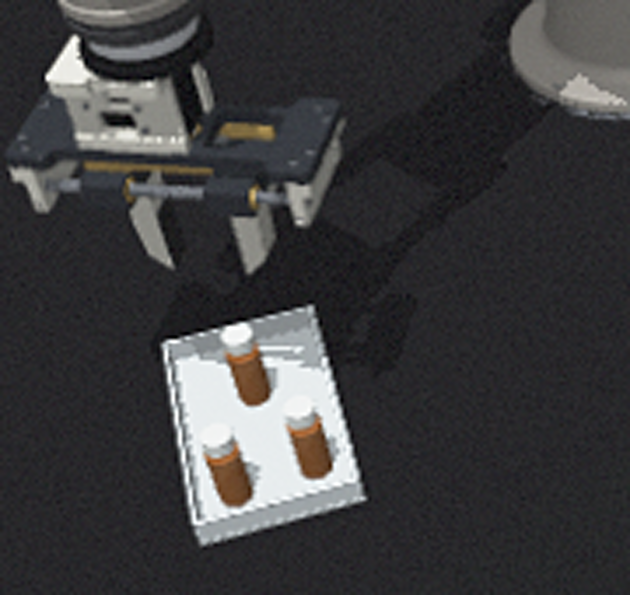

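carry_out(moves=[-0.042,0.348,-0.284,-0.019,0.022,0,0.75,-0.042,0.348,-0.284,-0.019,0.022,0,0.75,-0.042,0.348,-0.284,-0.019,0.022,0,0.75,-0.042,0.348,-0.284,-0.019,0.022,0,0.75,-0.042,0.348,-0.284,-0.019,0.022,0,0.75,-0.042,0.348,-0.284,-0.019,0.022,0,0.75,-0.042,0.348,-0.284,-0.019,0.022,0,0.75,-0.042,0.348,-0.284,-0.019,0.022,0,0.75])

```text
time: 9.25
tool_pos: [449.2, -190.5, 268.7]
tcp_rot: [3.141, -0.003, 2.871]
contact_force: [0.5, -0.9, 0.1]
grip_width: 69.1
```

Run:
```python
from h import *
plan([(552,5,260,2.871,0.75)])
```

```text
[-0.117, 0.54, 0.022, 0.001, -0.005, 0.0, 0.75] step mm 221
t 9.25 [ 449.2 -190.5  268.7] [ 3.141e+00 -3.000e-03  2.871e+00] g 69.1 F [ 0.5 -0.9  0.1]
```

carry_out(moves=[-0.117,0.54,0.022,0,0,0,0.75,-0.117,0.54,0.022,0,0,0,0.75,-0.117,0.54,0.022,0,0,0,0.75,-0.117,0.54,0.022,0,0,0,0.75,-0.117,0.54,0.022,0,0,0,0.75,-0.117,0.54,0.022,0,0,0,0.75,-0.117,0.54,0.022,0,0,0,0.75,-0.117,0.54,0.022,0,0,0,0.75])

```text
time: 10.05
tool_pos: [551.6, 3.7, 259.5]
tcp_rot: [3.142, -0.003, 2.869]
contact_force: [-1.3, -0.3, -0.3]
grip_width: 69.0
```

Run:
```python
from h import *
C=cal("wrist")
cv2.imwrite("pics/w2.png",cv2.resize(capture("wrist")[30:330,120:520,::-1],None,fx=2,fy=2,interpolation=2))
f=lambda p:(proj("wrist",p,C)-[120,30])*2
print("jar",f((551.8,4.7,174.5)),"tab",f((475,67,172)))
plan([(551.8,4.7,205,2.871,0.75),(551.8,4.7,160,2.871,0.75)])
```

```text
jar [[402.47854589 442.39084834]] tab [[534.17393628 148.51527676]]
[-0.0, 0.003, 0.137, 0.0, -0.006, -0.004, 0.75] step mm 55
[-0.001, 0.003, 0.249, 0.0, -0.006, -0.004, 0.75] step mm 100
t 10.1 [551.6   3.6 259.7] [ 3.141e+00 -3.000e-03  2.869e+00] g 68.9 F [ 0.3 -0.8 -0.4]
```

View pics/w2.png

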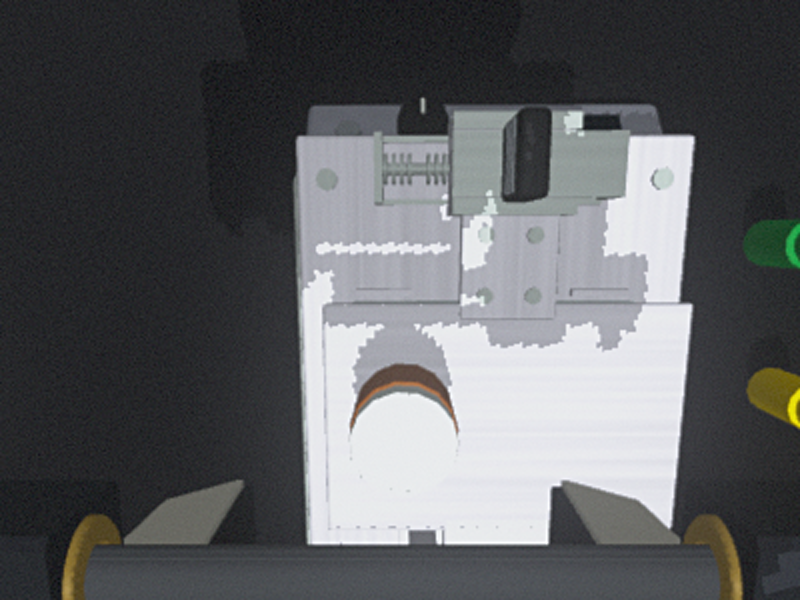

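carry_out(moves=[0,0.004,0.07,0,0,0,0.75,0,0.004,0.14,0,0,0,0.75,0,0.004,0.2,0,0,0,0.75,0,0.004,0.25,0,0,0,0.75,0,0.004,0.252,0,0,0,0.75,0,0.004,0.252,0,0,0,0.75,0,0.004,0.252,0,0,0,0.75,0,0.004,0.252,0,0,0,0.6])

```text
time: 10.9
tool_pos: [552.4, 4.9, 160.3]
tcp_rot: [3.141, -0.0, 2.869]
contact_force: [0.9, 0.2, -0.2]
grip_width: 64.9
```

Run:
```python
from h import *
cv2.imwrite("pics/s7.png",cv2.resize(capture("side")[190:345,200:400,::-1],None,fx=3.5,fy=3.5,interpolation=2))
print((proj("side",get_obs()["tool_pos"])-[200,190])*3.5)
```

```text
[[405.53115699  93.30583635]]
```

View pics/s7.png

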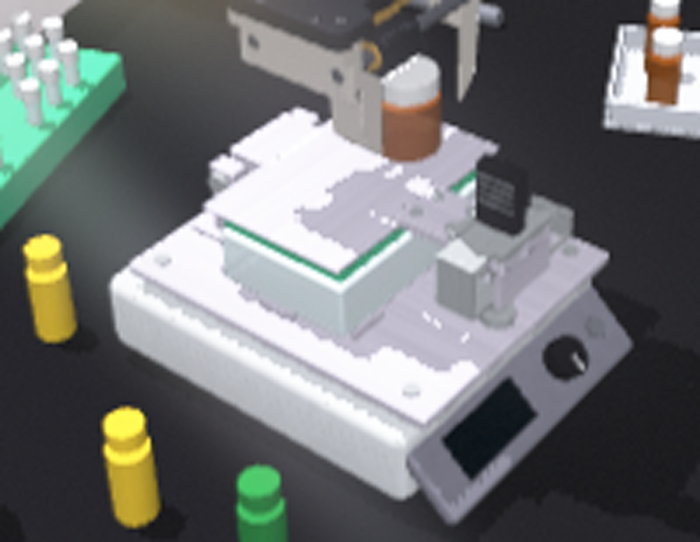

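Well placed; close and lift.

carry_out(moves=[0,0,0,0,0,0,0.3,0,0,0,0,0,0,0.3,0,0,0,0,0,0,0.3,0,0,0,0,0,0,0.2,0,0,0,0,0,0,0.1,0,0,0,0,0,0,0,0,0,0,0,0,0,0,0,0,0,0,0,0,0])

```text
time: 11.75
tool_pos: [552.3, 5.0, 160.3]
tcp_rot: [3.141, -0.001, 2.869]
contact_force: [-1.5, -0.4, 5.0]
grip_width: 37.3
```

carry_out(moves=[0,0,-0.04,0,0,0,0,0,0,-0.12,0,0,0,0,0,0,-0.22,0,0,0,0,0,0,-0.3,0,0,0,0,0,0,-0.3,0,0,0,0,0,0,-0.3,0,0,0,0,0,0,-0.3,0,0,0,0,0,0,-0.3,0,0,0,0])

```text
time: 12.55
tool_pos: [551.7, 5.1, 278.6]
tcp_rot: [3.142, -0.004, 2.869]
contact_force: [0.8, -0.2, -2.3]
grip_width: 37.1
```

Run:
```python
from h import *
cv2.imwrite("pics/s8.png",cv2.resize(capture("side")[100:340,180:420,::-1],None,fx=2,fy=2,interpolation=2))
plan([(500,140,270,2.871,0),(427,324,270,2.871,0),(490,165,270,2.871,0)])
```

```text
[0.216, 0.29, 0.023, 0.0, -0.006, -0.004, 0.0] step mm 145
[0.515, 0.684, 0.024, 0.0, -0.006, -0.004, 0.0] step mm 343
[0.257, 0.343, 0.023, 0.0, -0.006, -0.004, 0.0] step mm 172
t 12.6 [551.9   5.  278.8] [ 3.141e+00 -3.000e-03  2.869e+00] g 37.2 F [-0.  -0.3 -1.4]
```

View pics/s8.png

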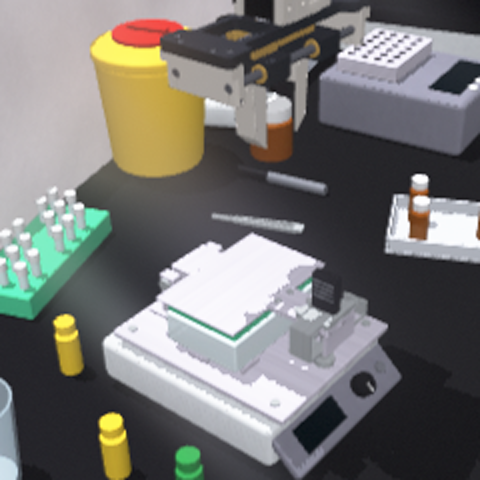

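carry_out(moves=[0.515,0.684,0.024,0,0,0,0,0.515,0.684,0.024,0,0,0,0,0.515,0.684,0.024,0,0,0,0,0.515,0.684,0.024,0,0,0,0,0.515,0.684,0.024,0,0,0,0,0.515,0.684,0.024,0,0,0,0,0.515,0.684,0.024,0,0,0,0,0.515,0.684,0.024,0,0,0,0])

```text
time: 13.4
tool_pos: [424.5, 328.1, 268.9]
tcp_rot: [3.141, -0.006, 2.875]
contact_force: [0.5, -0.9, -0.7]
grip_width: 37.5
```

Run:
```python
from h import *
plan([(427,324,130,2.871,0)])
```

```text
[-0.011, -0.008, 0.347, 0.001, -0.011, 0.007, 0.0] step mm 139
t 13.4 [424.5 328.1 268.9] [ 3.141 -0.006  2.875] g 37.5 F [ 0.5 -0.9 -0.7]
```

carry_out(moves=[-0.011,-0.008,0.1,0,-0.011,0,0,-0.011,-0.008,0.2,0,-0.011,0,0,-0.011,-0.008,0.3,0,-0.011,0,0,-0.011,-0.008,0.347,0,-0.011,0,0,-0.011,-0.008,0.347,0,-0.011,0,0,-0.011,-0.008,0.347,0,-0.011,0,0,-0.011,-0.008,0.347,0,-0.011,0,0,-0.011,-0.008,0.347,0,-0.011,0,0])

```text
time: 14.2
tool_pos: [428.0, 324.4, 131.5]
tcp_rot: [3.139, 0.002, 2.874]
contact_force: [-0.4, 0.6, -1.8]
grip_width: 37.1
```

Run:
```python
from h import *
a=capture("side");cv2.imwrite("pics/s9.png",cv2.resize(a[300:480,190:400,::-1],None,fx=3,fy=3,interpolation=2))
print((proj("side",[427,324,3])-[190,300])*3)
plan([(427,324,45,2.871,0),(427,324,38,2.871,0),(427,324,36.5,2.871,0)])
```

```text
[[367.56112613 396.31065842]]
[0.002, -0.002, 0.216, 0.004, 0.003, 0.007, 0.0] step mm 86
[0.002, -0.002, 0.233, 0.004, 0.003, 0.007, 0.0] step mm 93
[0.002, -0.002, 0.237, 0.004, 0.003, 0.007, 0.0] step mm 95
t 14.25 [427.8 324.4 131.3] [3.140e+00 2.000e-03 2.875e+00] g 37.1 F [-0.4  0.6 -1.7]
```

View pics/s9.png

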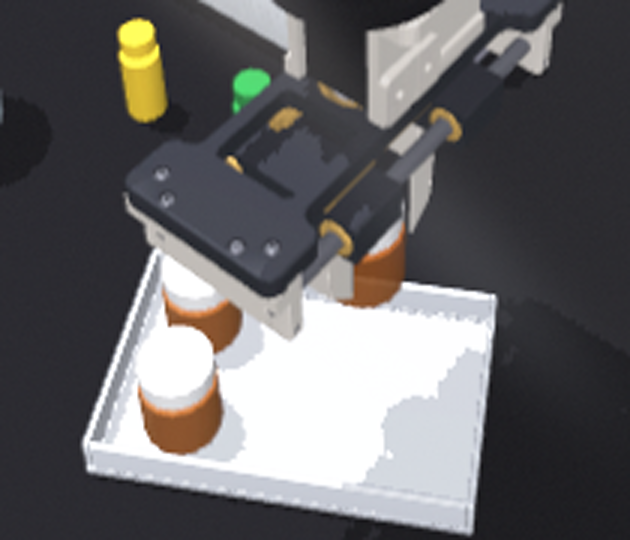

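carry_out(moves=[0.002,-0.002,0.1,0,0,0,0,0.002,-0.002,0.17,0,0,0,0,0.002,-0.002,0.215,0,0,0,0,0.002,-0.002,0.226,0,0,0,0,0.002,-0.002,0.232,0,0,0,0,0.002,-0.002,0.237,0,0,0,0,0.002,-0.002,0.239,0,0,0,0,0.002,-0.002,0.239,0,0,0,0])

```text
time: 15.05
tool_pos: [427.8, 324.3, 36.9]
tcp_rot: [3.138, 0.004, 2.875]
contact_force: [0.3, 0.2, 2.5]
grip_width: 37.4
```

carry_out(moves=[0,0,0,0,0,0,0.45,0,0,0,0,0,0,0.52,0,0,0,0,0,0,0.56,0,0,0,0,0,0,0.56,0,0,0,0,0,0,0.56,0,0,-0.05,0,0,0,0.56,0,0,-0.15,0,0,0,0.56,0,0,-0.27,0,0,0,0.56])

```text
time: 15.85
tool_pos: [426.2, 323.4, 144.6]
tcp_rot: [3.141, 0.0, 2.875]
contact_force: [0.0, -0.3, 0.5]
grip_width: 51.3
```

Run:
```python
from h import *
plan([(450,230,270,2.871,0.55)])
```

```text
[-0.119, -0.209, -0.314, 0.001, 0.001, 0.007, 0.55] step mm 158
t 15.85 [426.2 323.4 144.6] [3.141 0.    2.875] g 51.3 F [ 0.  -0.3  0.5]
```

carry_out(moves=[-0.119,-0.209,-0.314,0,0,0.007,0.5,-0.119,-0.209,-0.314,0,0,0.007,0.5,-0.119,-0.209,-0.314,0,0,0.007,0.5,-0.119,-0.209,-0.314,0,0,0.007,0.5,-0.119,-0.209,-0.314,0,0,0.007,0.5,-0.119,-0.209,-0.314,0,0,0.007,0.5,-0.119,-0.209,-0.314,0,0,0.007,0.5,-0.119,-0.209,-0.314,0,0,0.007,0.5])

```text
time: 16.65
tool_pos: [449.3, 230.8, 268.7]
tcp_rot: [-3.141, -0.002, 2.872]
contact_force: [-0.1, 0.0, -0.8]
grip_width: 45.5
```

Run:
```python
from h import *
a=capture("side");cv2.imwrite("pics/s10.png",cv2.resize(a[100:480,190:460,::-1],None,fx=1.5,fy=1.5,interpolation=2))
plan([(475,67,240,2.871,0.55)])
```

```text
[-0.171, -0.377, 0.072, -0.001, -0.003, 0.002, 0.55] step mm 168
t 16.7 [449.5 230.7 268.9] [-3.141e+00 -2.000e-03  2.872e+00] g 46.0 F [-0.6  0.3 -0.2]
```

View pics/s10.png

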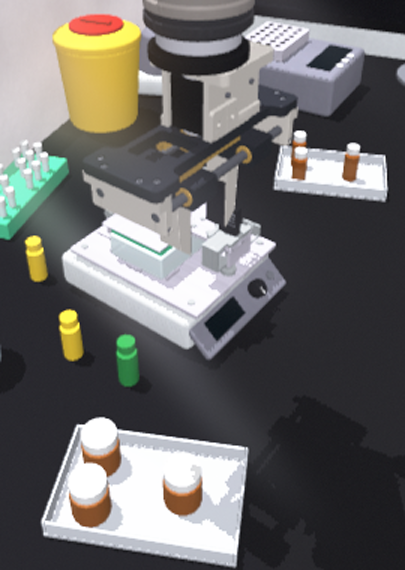

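carry_out(moves=[-0.171,-0.377,0.072,0,0,0,0.5,-0.171,-0.377,0.072,0,0,0,0.5,-0.171,-0.377,0.072,0,0,0,0.5,-0.171,-0.377,0.072,0,0,0,0.5,-0.171,-0.377,0.072,0,0,0,0.5,-0.171,-0.377,0.072,0,0,0,0.5,-0.171,-0.377,0.072,0,0,0,0.5,-0.171,-0.377,0.072,0,0,0,0.5])

```text
time: 17.5
tool_pos: [475.1, 68.3, 240.2]
tcp_rot: [-3.141, -0.001, 2.874]
contact_force: [0.7, -0.2, -0.1]
grip_width: 45.6
```

Run:
```python
from h import *
C=cal("wrist")
cv2.imwrite("pics/w3.png",cv2.resize(capture("wrist")[180:330,220:420,::-1],None,fx=4,fy=4,interpolation=2))
f=lambda p:((proj("wrist",p,C)-[220,180])*4).round()
ux=np.array([.964,-.267]);uy=np.array([.267,.964])
for a in(-13,13):
  for b in(-5,5):print(a,b,f(np.r_[np.array([475,67])+a*ux+b*uy,172]))
plan([(475.3,67.9,190,2.871,0.5),(475.3,67.9,161.5,2.871,0.5)])
```

```text
-13 -5 [[356. 234.]]
-13 5 [[423. 234.]]
13 -5 [[357. 397.]]
13 5 [[422. 398.]]
[-0.001, -0.001, 0.126, -0.001, -0.003, 0.005, 0.5] step mm 50
[-0.001, -0.001, 0.197, -0.001, -0.003, 0.005, 0.5] step mm 79
t 17.55 [475.1  68.2 240.2] [-3.141e+00 -1.000e-03  2.874e+00] g 46.1 F [ 0.3 -0.2 -0.4]
```

View pics/w3.png

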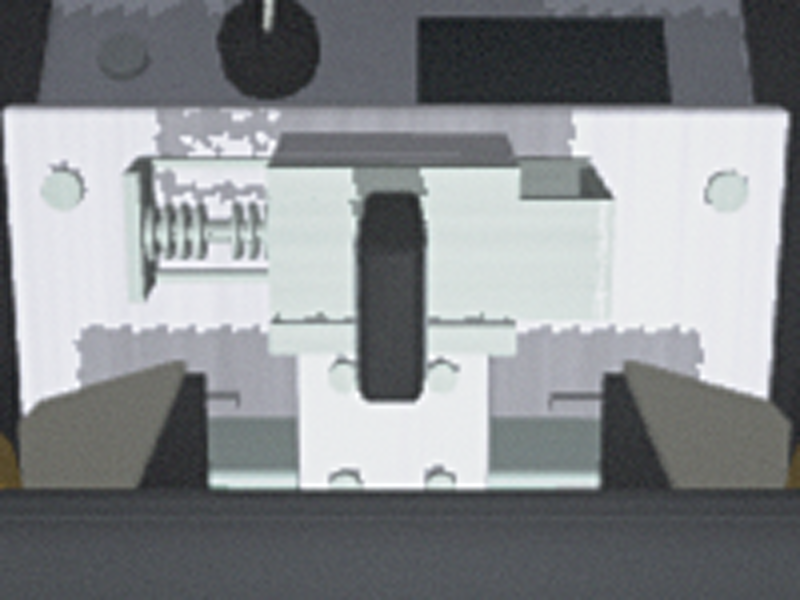

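carry_out(moves=[-0.002,0,0.08,0,0,0.005,0.5,-0.002,0,0.13,0,0,0.005,0.5,-0.002,0,0.17,0,0,0.005,0.5,-0.002,0,0.198,0,0,0.005,0.5,-0.002,0,0.198,0,0,0.005,0.5,-0.002,0,0.198,0,0,0.005,0.5,-0.002,0,0.198,0,0,0.005,0.4,-0.002,0,0.198,0,0,0.005,0.3])

```text
time: 18.35
tool_pos: [476.2, 68.1, 161.8]
tcp_rot: [-3.142, 0.0, 2.871]
contact_force: [-0.3, -0.8, 0.8]
grip_width: 34.5
```

carry_out(moves=[0,0,0,0,0,0,0.2,0,0,0,0,0,0,0.15,0,0,0,0,0,0,0.1,0,0,0,0,0,0,0.05,0,0,0,0,0,0,0,0,0,0,0,0,0,0,0,0,0,0,0,0,0,0,0,0,0,0,0,0])

```text
time: 19.15
tool_pos: [476.3, 67.9, 162.1]
tcp_rot: [-3.141, 0.001, 2.871]
contact_force: [-2.1, -5.2, 5.6]
grip_width: 9.8
```

Run:
```python
from h import *
cv2.imwrite("pics/s11.png",cv2.resize(capture("side")[170:345,220:400,::-1],None,fx=3.3,fy=3.3,interpolation=2))
o=get_obs();print(o["tool_pos"],o["contact_force"],o["moment"],o["grip_width"])
```

```text
[476.32427959  67.90756595 162.07656296] [-1.2040661  -4.48428998  4.84215025] [-0.83244443  0.28890294 -0.03323416] 9.861809282970713
```

View pics/s11.png

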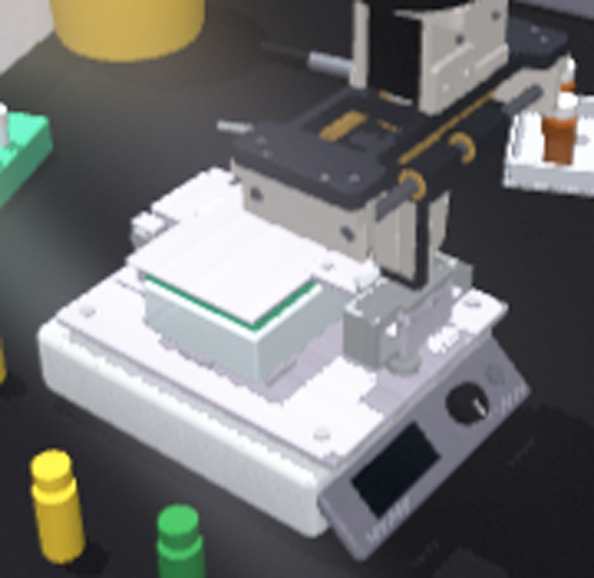

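carry_out(moves=[0,0.008,0,0,0,0,0,0,0.016,0,0,0,0,0,0,0.024,0,0,0,0,0,0,0.032,0,0,0,0,0,0,0.036,0,0,0,0,0,0,0.036,0,0,0,0,0,0,0.036,0,0,0,0,0,0,0.036,0,0,0,0])

```text
invalid input at $.moves: expected a multiple of 7 numbers
```

Run:
```python
from h import *
o=get_obs();p=o["tool_pos"];uy=np.array([.267,.964,0]);print(p,o["contact_force"]@uy,(p-[476.3,67.9,162])@uy,o["grip_width"])
```

```text
[476.32427959  67.90756595 162.07656296] -4.644341184032399 0.01377622268095638 9.861809282970713
```

carry_out(moves=[0,0.008,0,0,0,0,0,0,0.016,0,0,0,0,0,0,0.024,0,0,0,0,0,0,0.032,0,0,0,0,0,0,0.036,0,0,0,0,0,0,0.036,0,0,0,0,0,0,0.036,0,0,0,0,0,0,0.036,0,0,0,0,0])

```text
time: 20.0
tool_pos: [479.9, 80.8, 162.1]
tcp_rot: [-3.139, 0.0, 2.872]
contact_force: [-2.2, -9.7, 5.5]
grip_width: 10.1
```

Run:
```python
from h import *
o=get_obs();p=o["tool_pos"];uy=np.array([.267,.964,0]);print(p,o["contact_force"]@uy,(p-[476.3,67.9,162])@uy,o["grip_width"])
```

```text
[479.87426947  80.77584476 162.05092531] -9.89349166207749 13.36664429520675 10.05774687020489
```

carry_out(moves=[0,0.004,0,0,0,0,0,0,0.006,0,0,0,0,0,0,0.008,0,0,0,0,0,0,0.008,0,0,0,0,0,0,0.008,0,0,0,0,0,0,0.008,0,0,0,0,0,0,0.008,0,0,0,0,0,0,0.008,0,0,0,0,0])

```text
time: 20.8
tool_pos: [480.2, 82.0, 162.0]
tcp_rot: [-3.135, -0.0, 2.872]
contact_force: [-4.0, -12.7, 5.3]
grip_width: 9.8
```

Run:
```python
from h import *
o=get_obs();p=o["tool_pos"];uy=np.array([.267,.964,0]);print(p,o["contact_force"]@uy,(p-[476.3,67.9,162])@uy,o["grip_width"])
```

```text
[480.21592078  81.96903295 162.02779508] -13.324038944497811 14.608098608938482 9.79902790258312
```

carry_out(moves=[0,0.006,0,0,0,0,0,0,0.008,0,0,0,0,0,0,0.01,0,0,0,0,0,0,0.01,0,0,0,0,0,0,0.01,0,0,0,0,0,0,0.01,0,0,0,0,0,0,0.01,0,0,0,0,0,0,0.01,0,0,0,0,0])

```text
time: 21.6
tool_pos: [480.4, 82.4, 162.1]
tcp_rot: [-3.129, -0.001, 2.872]
contact_force: [-5.2, -21.1, 7.5]
grip_width: 9.5
```

Run:
```python
from h import *
o=get_obs();p=o["tool_pos"];uy=np.array([.267,.964,0]);print(p,o["contact_force"]@uy,(p-[476.3,67.9,162])@uy,o["grip_width"],o["tcp_rot"])
cv2.imwrite("pics/s12.png",cv2.resize(capture("side")[170:345,220:400,::-1],None,fx=3.3,fy=3.3,interpolation=2))
```

```text
[480.36465605  82.37300822 162.05248311] -21.684989925704958 15.037243088587608 9.499705412015837 [-3.12864483e+00 -9.49708273e-04  2.87229739e+00]
```

View pics/s12.png

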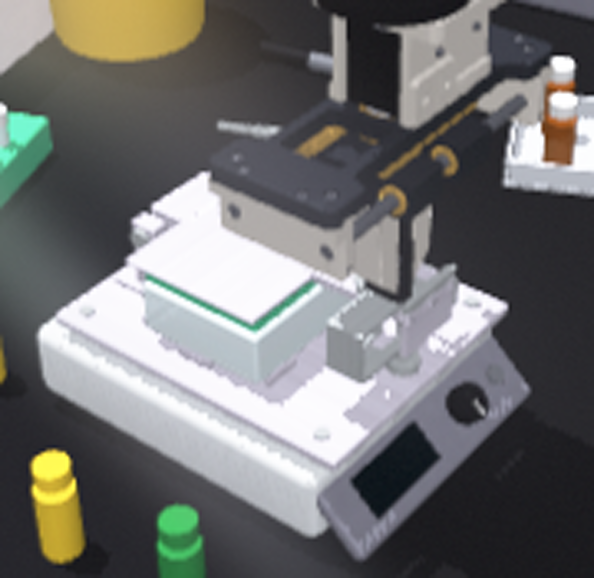

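carry_out(moves=[-0.003,0.009,-0.01,-0.02,0,0,0,-0.0065,0.009,-0.02,-0.02,0,0,0,-0.01,0.009,-0.03,-0.02,0,0,0,-0.014,0.009,-0.039,-0.02,0,0,0,-0.018,0.009,-0.049,-0.02,0,0,0,-0.0225,0.009,-0.0585,-0.02,0,0,0,-0.032,0.009,-0.077,-0.02,0,0,0,-0.032,0.009,-0.077,-0.02,0,0,0])

```text
time: 22.45
tool_pos: [490.5, 79.5, 191.1]
tcp_rot: [-3.13, -0.009, 2.872]
contact_force: [-9.0, -19.3, -2.4]
grip_width: 10.2
```

Run:
```python
from h import *
o=get_obs();p=o["tool_pos"];uy=np.array([.267,.964,0]);print(p,o["contact_force"]@uy,o["contact_force"],(p-[476.3,67.9,162])@uy,(p-[480.4,82.4,162])@[.964,-.267,0],o["grip_width"],o["tcp_rot"])
cv2.imwrite("pics/s13.png",cv2.resize(capture("side")[170:345,220:400,::-1],None,fx=3.3,fy=3.3,interpolation=2))
```

```text
[490.54243486  79.48804041 191.06636049] -20.974243145316464 [ -8.96915584 -19.27331798  -2.4155219 ] 14.973601063893465 10.554800410752897 10.164824604915395 [-3.13033999 -0.00903606  2.87239378]
```

View pics/s13.png

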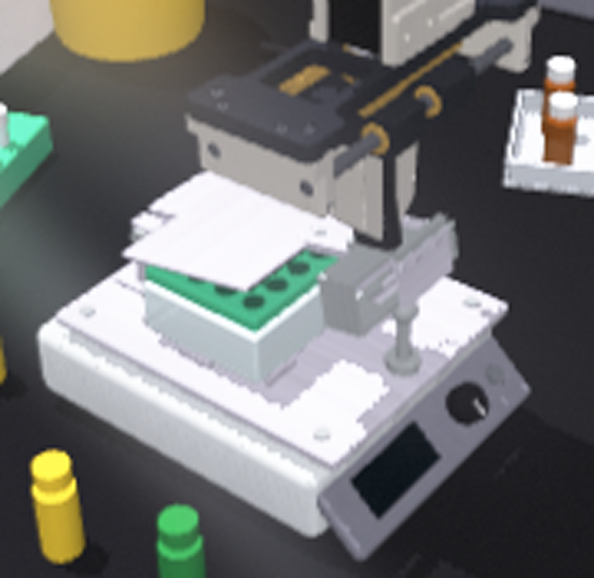

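carry_out(moves=[-0.006,0.008,-0.01,-0.01,0,0,0,-0.012,0.008,-0.019,-0.01,0,0,0,-0.018,0.008,-0.029,-0.01,0,0,0,-0.024,0.008,-0.038,-0.01,0,0,0,-0.03,0.008,-0.047,-0.01,0,0,0,-0.035,0.008,-0.055,-0.01,0,0,0,-0.038,0.008,-0.058,-0.01,0,0,0,-0.038,0.008,-0.058,-0.01,0,0,0])

```text
time: 23.3
tool_pos: [502.4, 76.1, 211.7]
tcp_rot: [-3.128, -0.019, 2.872]
contact_force: [-10.9, -15.9, -0.3]
grip_width: 9.9
```

```bash
cat > q.py <<'E'
from h import *
o=get_obs();p=o["tool_pos"];ux=np.array([.964,-.267,0]);uy=np.array([.267,.964,0]);F=o["contact_force"]
print(p,"Fxyz shaker",F@ux,F@uy,F[2],"pull",(p-[476.3,67.9,162])@uy,"dx",(p-[480.4,82.4,162])@ux,"dz",p[2]-162.05,o["grip_width"],o["tcp_rot"])
E
python3 q.py
```

```text
[502.44125999  76.1365977  211.73046543] Fxyz shaker -6.287325580165164 -18.264061881071424 -0.31274933333004373 pull 14.919796597473631 dx 22.92010304493992 dz 49.68046542753703 9.875108511184735 [-3.12777783 -0.018605    2.87212247]
```

carry_out(moves=[-0.007,0.008,-0.01,-0.01,0,0,0,-0.013,0.008,-0.02,-0.01,0,0,0,-0.019,0.008,-0.03,-0.01,0,0,0,-0.025,0.008,-0.038,-0.01,0,0,0,-0.031,0.008,-0.046,-0.01,0,0,0,-0.037,0.008,-0.053,-0.01,0,0,0,-0.037,0.008,-0.055,-0.01,0,0,0,-0.037,0.008,-0.055,-0.01,0,0,0])

```text
time: 24.1
tool_pos: [516.1, 72.4, 231.1]
tcp_rot: [-3.126, -0.024, 2.871]
contact_force: [-3.1, -16.9, -6.4]
grip_width: 10.0
```

```bash
python3 q.py
python3 - <<'E'
from h import *
cv2.imwrite("pics/s14.png",cv2.resize(capture("side")[150:345,220:400,::-1],None,fx=3.3,fy=3.3,interpolation=2))
cv2.imwrite("pics/s15.png",cv2.resize(capture("scene")[170:330,285:415,::-1],None,fx=4,fy=4,interpolation=2))
E
```

```text
[516.07410197  72.40109754 231.08980702] Fxyz shaker 1.5215057764640356 -17.099730274026836 -6.37329018900507 pull 14.958743258039842 dx 37.05954125415924 dz 69.03980702116039 9.978106669463433 [-3.12563555 -0.02426083  2.87134542]
```

View pics/s14.png

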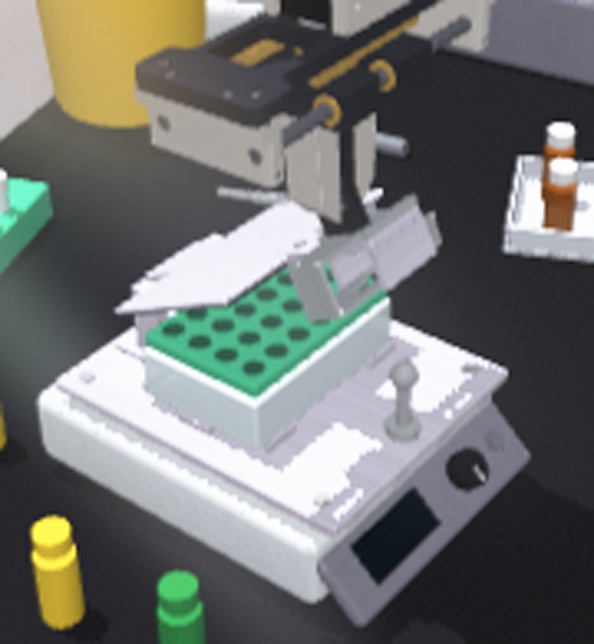

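View pics/s15.png

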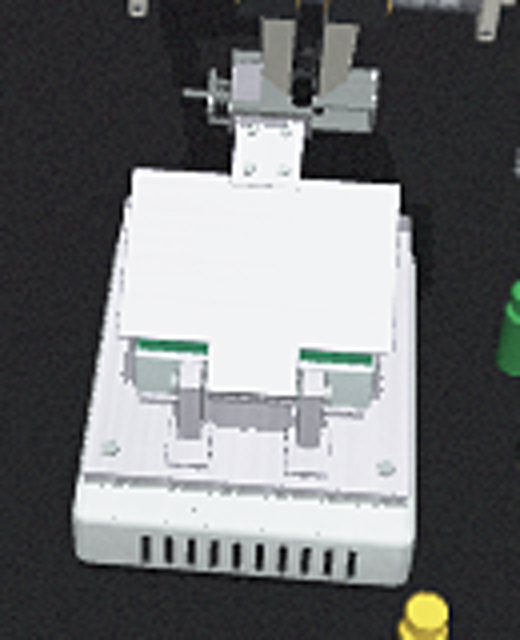

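Run:
```python
from h import *
ux=np.array([.964,-.267,0]);uy=np.array([.267,.964,0]);O=np.array([566.5,42,0]);H=O+65*ux+[0,0,114]
for th in(.0,.44,.47,.49,.51,.54):
    c,s=np.cos(th),np.sin(th)
    P=lambda a,y,b:H+ux*(-a*c+b*s)+uy*y+np.array([0,0,a*s+b*c])
    pts=[P(111,-70,12.5),P(111,70,12.5)]
    print(th,((proj("scene",pts)-[285,170])*4).round().tolist(),((proj("side",pts)-[220,150])*3.3).round().tolist())
```

```text
0.0 [[138.0, 207.0], [393.0, 223.0]] [[406.0, 270.0], [252.0, 388.0]]
0.44 [[133.0, 165.0], [400.0, 181.0]] [[385.0, 194.0], [225.0, 305.0]]
0.47 [[133.0, 163.0], [401.0, 180.0]] [[383.0, 188.0], [222.0, 300.0]]
0.49 [[133.0, 162.0], [401.0, 179.0]] [[381.0, 185.0], [220.0, 296.0]]
0.51 [[132.0, 161.0], [401.0, 178.0]] [[379.0, 181.0], [218.0, 292.0]]
0.54 [[132.0, 160.0], [402.0, 177.0]] [[376.0, 176.0], [215.0, 286.0]]
```

Run:
```python
import cv2
a=cv2.imread("pics/s14.png");cv2.imwrite("pics/z.png",cv2.resize(a[180:330,90:240],None,fx=4,fy=4,interpolation=2))
```

```text
(no output)
```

View pics/z.png

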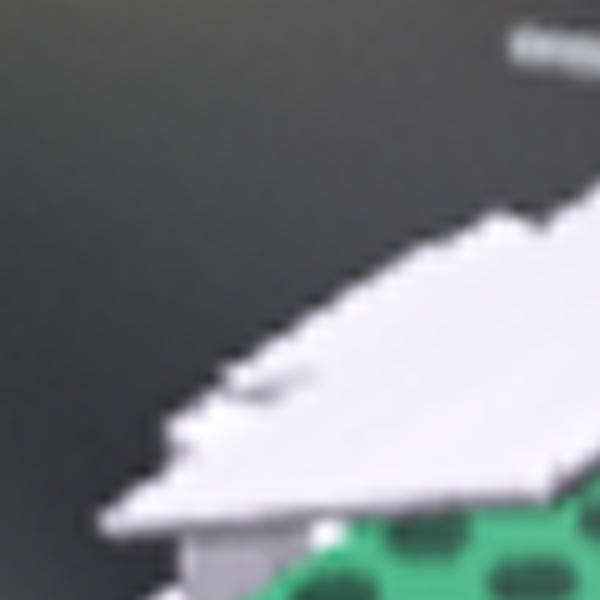

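carry_out(moves=[-0.002,0.008,-0.004,-0.01,0,0,0,-0.003,0.008,-0.007,-0.01,0,0,0,-0.003,0.008,-0.009,-0.01,0,0,0,-0.003,0.008,-0.009,-0.01,0,0,0,-0.003,0.008,-0.009,-0.01,0,0,0,-0.003,0.008,-0.009,-0.01,0,0,0,-0.003,0.008,-0.009,-0.01,0,0,0,-0.003,0.008,-0.009,-0.01,0,0,0])

```text
time: 25.0
tool_pos: [516.8, 72.2, 232.1]
tcp_rot: [-3.124, -0.029, 2.871]
contact_force: [-0.5, -17.0, -9.6]
grip_width: 9.6
```

```bash
python3 q.py
python3 - <<'E'
from h import *
a=capture("side")[...,::-1];s=capture("scene")[...,::-1]
cv2.imwrite("pics/s16.png",cv2.resize(a[195:255,230:350],None,fx=6.6,fy=6.6,interpolation=2))
cv2.imwrite("pics/s17.png",s); cv2.imwrite("pics/s18.png",a)
E
python3 q.py
```

```text
[516.79866587  72.20023232 232.07644291] Fxyz shaker 4.08219011228642 -16.56583119461993 -9.603701839721706 pull 14.958567741254358 dx 37.81165187051691 dz 70.02644291094657 9.60394330015641 [-3.12405454 -0.02874369  2.87050065]
[516.78593392  72.18759926 232.04655282] Fxyz shaker 3.254937698696421 -15.664017103947831 -8.969125724098989 pull 14.942990037319367 dx 37.80275129326373 dz 69.99655282168388 9.155592529089036 [-3.1240036  -0.02877444  2.8705097 ]
```

View pics/s16.png

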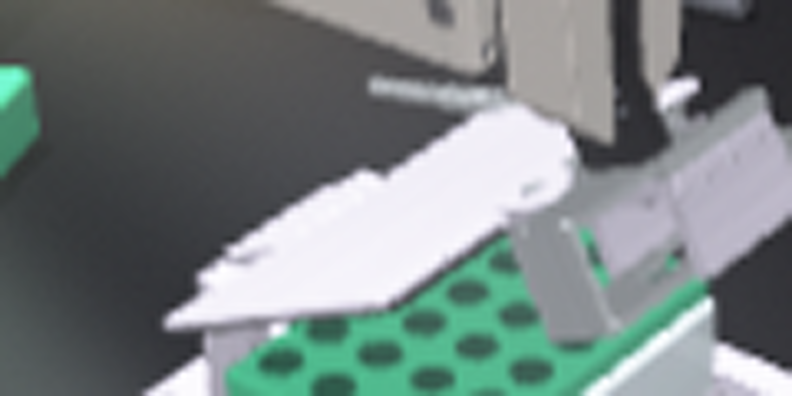

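View pics/s17.png

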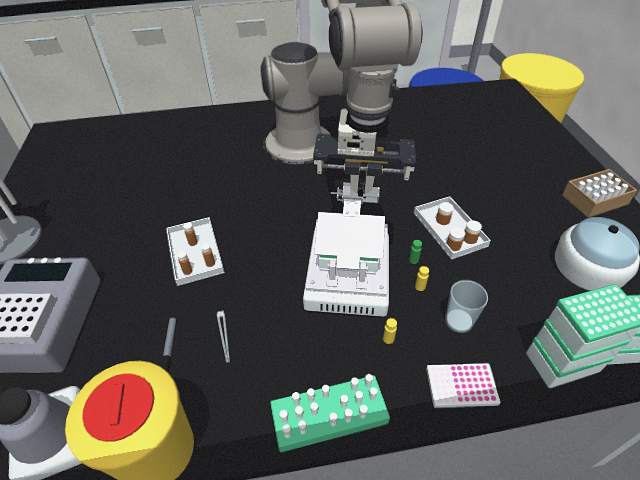

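View pics/s18.png

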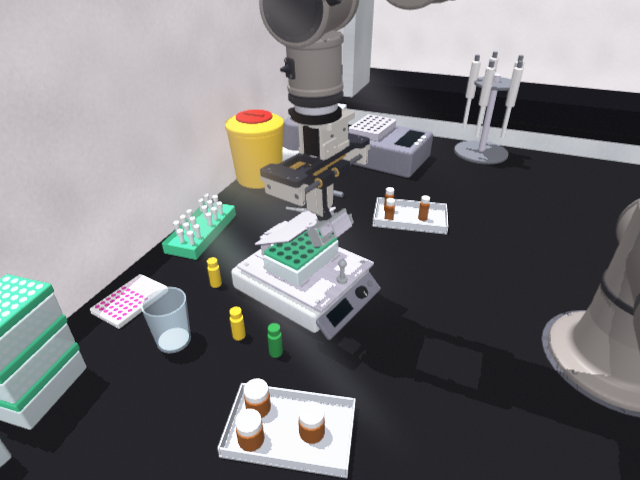

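carry_out(moves=[-0.004,0.008,-0.006,-0.01,0,0,0,-0.006,0.008,-0.007,-0.01,0,0,0,-0.009,0.008,-0.008,-0.01,0,0,0,-0.01,0.008,-0.008,-0.01,0,0,0,-0.01,0.008,-0.008,-0.01,0,0,0,-0.01,0.008,-0.008,-0.01,0,0,0,-0.01,0.008,-0.008,-0.01,0,0,0,-0.01,0.008,-0.008,-0.01,0,0,0])

```text
time: 25.9
tool_pos: [518.4, 71.8, 233.2]
tcp_rot: [-3.122, -0.037, 2.87]
contact_force: [-9.1, -14.8, -1.6]
grip_width: 9.9
```

```bash
python3 q.py
python3 - <<'E'
from h import *
a=capture("side")[...,::-1]
cv2.imwrite("pics/s19.png",cv2.resize(a[195:255,230:350],None,fx=6.6,fy=6.6,interpolation=2))
E
python3 q.py
```

```text
[518.43541779  71.80312905 233.16764386] Fxyz shaker -4.848331001637848 -16.75252198681344 -1.5960017772494655 pull 15.012772955751574 dx 39.49550729539678 dz 71.1176438554682 9.912009583185903 [-3.1222781  -0.03697985  2.86985167]
[518.40420267  71.79678979 233.15659094] Fxyz shaker -4.766995614073247 -16.504704480040303 -0.03703578559854137 pull 14.998327470170976 dx 39.467108501818934 dz 71.10659094303395 9.792036655841752 [-3.12222461 -0.03701519  2.86990674]
```

View pics/s19.png

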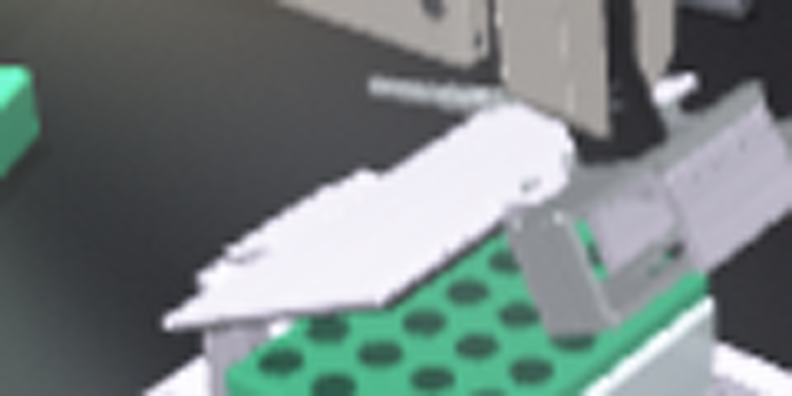

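```bash
python3 -c "
from plant import *
print(close_job())"
```

```text
the job is handed in; nothing more can be done
None
```

The job is done and handed in at about 26 s of the 69 s allowed. No verdict was reported.

- **Vial and jar:** I stood the vial and then the jar upright in the free half of their own trays and let go of each. Later pictures show both still standing, with the rack, stock pieces, green and yellow look-alikes, beaker, forceps and marker looking undisturbed.
- **Latch:** I pulled the finger tab sideways until it hit its stop. The tool moved 15 mm after gripping, and the tab was probably already about 1 mm out by then. The side force rose to about 21 N, more than the spring's 10 N. I kept it against the stop through the lift, with about 16 N at the end.
- **Lift:** The nose came off the ball, and I am still holding the arm up.

**How far to trust the 75 mm:** the tool's position puts the arm at 0.488 rad, which is about 75 mm. Before the last small raise, the side camera read about 0.47 rad against 0.476 from the tool, roughly 72 mm against 73. So the true lift is likely between 73 and 76 mm. I did not work out the camera figure again after that raise.

The tab pivoted in the fingers as expected. It may also have slipped by up to about 3 mm. The tool tilted by about 2 degrees under load.

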